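# Nest the cryogenic dippers with their handles fanned out

### The job

Nest the three steel dippers with hooked handles on the round mat: the middle-sized one goes into the largest, which already stands on the mat and stays there, and the smallest into the middle-sized one, each upright and fully home on the floor of the one below. Turn the handles so that they clear each other, every handle at least 45 degrees from the other two. Set the dippers down rather than dropping them, and leave the other things on the bench where they are.

Things in the scene. Friction and masses are not known exactly. Their poses are not given: they have to be found in the camera images.
- large_centre (a point): the largest dipper: open steel cup, mouth up, 100 mm across the rim, 90 mm across the bottom, 64 mm tall, wall and floor 3 mm, with one handle. Point: on the cup's axis, half-way up; x along the handle, z up. Stands on the mat; about 170 g.
- middle_centre (a point): the middle-sized dipper: open steel cup, mouth up, 84 mm across the rim, 74 mm across the bottom, 70 mm tall, wall and floor 3 mm, with one handle. Point: on the cup's axis, half-way up; x along the handle, z up. About 140 g. Fully home in the largest, this point is 6 mm above the largest's and the bar passes 2 mm over its rim; the hook strikes the largest's handle if both point the same way.
- small_centre (a point): the smallest dipper: open steel cup, mouth up, 68 mm across the rim, 58 mm across the bottom, 76 mm tall, wall and floor 3 mm, with one handle. Point: on the cup's axis, half-way up; x along the handle, z up. About 110 g. Fully home in the middle-sized, this point is 6 mm above the middle-sized's and the bar passes 2 mm over its rim; the hook strikes any handle under it.
- large_grip (a point): grip point of the largest dipper's handle: a flat bar 11 mm wide, 7 mm thick, level and radial from the rim, its top flush with the rim, ending 118 mm from the cup's axis in a hook 15 mm down below the bar. Point: centre of the bar's section, 76 mm from the axis, 60.5 mm above the cup's underside; x outwards along the bar, y across it
- middle_grip (a point): grip point of the middle-sized dipper's handle: a flat bar 11 mm wide, 7 mm thick, level and radial from the rim, its top flush with the rim, ending 112 mm from the cup's axis in a hook 15 mm down below the bar. Point: centre of the bar's section, 76 mm from the axis, 66.5 mm above the cup's underside; x outwards along the bar, y across it
- small_grip (a point): grip point of the smallest dipper's handle: a flat bar 11 mm wide, 7 mm thick, level and radial from the rim, its top flush with the rim, ending 106 mm from the cup's axis in a hook 15 mm down below the bar. Point: centre of the bar's section, 76 mm from the axis, 72.5 mm above the cup's underside; x outwards along the bar, y across it
- mat: round black rubber mat, 140 mm across, 4 mm thick, fixed to the bench; origin at the centre of its underside, on the bench top
- flange: small aluminium pipe flange standing on its 40 mm disc, 26 mm tall; bystander; origin under its centre
- crucible: small white ceramic crucible, 38 mm across, 28 mm tall; bystander; origin under its centre
- beaker: steel beaker with no handle, 62 mm across, 70 mm tall; bystander; origin under its centre
- spanner: steel spanner lying flat beyond the dippers; bystander
- wash_bottle: white plastic bottle with a cap, 56 mm across, 130 mm tall; bystander; origin under its centre
- driver: screwdriver lying on the bench at the left, nearer the robot; bystander
- valve: brass valve with a round hand wheel, 70 mm long, 50 mm tall; bystander
Things that resemble listed ones, but are neither listed nor needed, are in the scene too. What is shaped like the mat but blue, green or orange is not meant.

How it is judged:
By the outcome, as a careful person would: the job done as asked, in the order asked, and still so for the second after the job is handed in, with the robot touching nothing.
It also fails if it takes over 64 s, if anything falls off the work surface, if the arm or the gripper's body presses on something with over 40 N, if the wrist force passes 120 N, or if a joint passes its speed limit or range.

### The arm

A 6-joint arm with a two-finger parallel gripper is mounted at the origin on the work surface. World frame = base frame: x ahead of the robot, y to its left, z up, the work surface at z = 0. Lengths are in m, angles in rad, forces in N, time in s.
With the tool pointing down it reaches from about 0.325 to 0.775 m from the base axis. Payload 5.5 kg.
Tool frame: the origin (TCP) lies midway between the tips of the shut fingers; the grasp point (between the pads) lies 19 mm behind it (r.grip_point_offset is the y of the grasp point in the tool frame, in m); y points along the fingers, x is the direction in which the jaws open and shut, and the axes are right-handed (so a half turn about y gives the same grasp; the last joint's range is limited). The gripper opens to 85 mm and grips with 20 to 120 N. Pads are 22 mm wide; open, the fingers measure 114 mm over their backs; the gripper's body (76 mm by 85 mm) begins 54 mm behind the grasp point. The pads swing forward as they close: fully open they stand 13 mm farther back than shut.
Start: joints at [1.164, 0.091, 1.231, -0, 1.82, -0.057], TCP at [0.206, 0.564, 0.231] pointing down, gripper open.
Joint ranges: [-2.87, 2.87], [-0.86, 2.18], [0.17, 2.46], [-1.51, 4.65], [0.06, 2.69], [-2.65, 2.65]. Speed limits (rad/s): [2.57, 2.57, 3.01, 3.14, 3.14, 3.14].

### API

Orientations are given as a rotation vector (axis times angle).
In Python, from workcell import r gives the robot as it stands.
- The arm moves only by the tool step_arm, never from a script. Its argument "series" is text: rows parted by semicolons, each of 7 numbers parted by spaces: the shift along the tool's x, y, z in units of 40 mm (1.0 is 40 mm), then the turn, a rotation vector about the tool's x, y, z in units of 5 degrees (1.0 is 5 degrees), then the finger opening in mm, from 0 to 85.4. In form: x y z ax ay az claw; .... A call has 1 to 10 rows; each row is the pose to reach, as a shift and turn from the pose commanded when the call began, along the tool's axes at that moment; what a row does not reach only later rows make up. A row lasts 1/10 s, in which the tool goes at most 50 mm and 8.59 degrees, less where a joint would pass 70% of its speed; a pose out of reach is approached as far as the arm can. A call with a gripper value outside its range is refused whole. The fingers move at their own pace and stop on an object; "squeeze" is the grip in N (left out, the last holds). Time passes only in rows, so rows that repeat a pose let the fingers close. It gives the time, the measured TCP pose, the force and the opening at its end, in the units of the state.
- r.get_obs(): the state, without advancing time (a new reading comes with each control period).
- r.capture(name): name is "scene" or "top" or "wrist"; returns a dict with "frame" (420x560x3 uint8, red, green, blue), "vertical_fov" (degrees; the focal length in pixels is half the picture's height over the tangent of half this angle, whatever the lens; pixels are square), "cx", "cy" (the principal point, pixels), "dist" ([k1, k2, p1, p2, k3] as OpenCV has them; the pictures are not rectified), "extrinsics" (4x4, takes a point from world to camera coordinates). Camera axes: x right, y down, z forward; pixel columns grow to the right and rows downward; lengths in m; the calibration is good to about 2 mm. A picture is of the moment at which its call begins. There is no depth.
- r.job_done(): hands the job in, once; it reports no verdict.
The state is a dict: "clock": time; "joint_pos": joint angles; "qd": joint speeds; "joint_torque": joint torques, N m; "tcp_pos": TCP position; "eef_rot": TCP orientation; "contact_force": force on the tool from outside, world axes, zero at the start; "torque": the same for the moment, N m; "finger_gap": opening from 0.0 (shut) to 1.0 (fully open).
Only numpy, scipy, OpenCV 4.12 (cv2) and the standard library are available. Lean on these libraries where they do the work, as an engineer would, in place of code of your own. Each camera call takes 0.05 s, during which the arm holds its last target.

## Working session

There is one attempt and no reset: what is moved stays moved. The work goes in short steps, Python scripts to look and compute and a tool call to move; the robot and the scene stay as the last step left them, time stands still between calls to the robot, and variables do not carry over. Pictures are saved under pics/ and viewed, and the job is handed in when it is done.

Besides the shell and the picture viewer there is one more tool, called after ">>>" as a command line: name --argument value ..., lists and objects as JSON in quotes. step_arm: Moves the arm, as the interface text tells. Its arguments: {"type":"object","properties":{"series":{"type":"string"},"squeeze":{"type":"number"}},"required":["series"]}

```bash
ls; mkdir -p pics; python3 - <<'E'
from workcell import r
import cv2,numpy as np
print(r.get_obs()); print(r.grip_point_offset)
for n in ["scene","top","wrist"]:
    c=r.capture(n); cv2.imwrite(f"pics/{n}0.png",c["frame"][:,:,::-1])
    print(n,c["vertical_fov"],c["cx"],c["cy"],c["dist"]); print(np.round(c["extrinsics"],4).tolist())
E
```

```text
pics
{'clock': 0.0, 'joint_pos': array([ 1.16429227e+00,  9.18299811e-02,  1.23188910e+00,  6.85306638e-06,
        1.81980023e+00, -5.66682004e-02]), 'qd': array([ 2.08082192e-04,  4.11720882e-04, -7.25925934e-04, -1.59164344e-03,
       -2.06285244e-03, -9.65587963e-05]), 'joint_torque': array([-1.29340395e-03, -4.58724010e+01, -4.18038404e+01, -4.23330748e-04,
        1.14987086e-02,  2.07468935e-05]), 'tcp_pos': array([0.20551457, 0.5634011 , 0.23016635]), 'eef_rot': array([-1.35566753, -0.94653218,  0.94924751]), 'contact_force': array([ 0.7851573 , -0.17091652,  0.10235625]), 'torque': array([ 0.03457168, -0.01302553,  0.02913083]), 'finger_gap': 0.9966293996879855}
-0.0187
scene 49.522488208872254 278.466975263927 213.89908424458332 [-0.13844183  0.          0.          0.          0.        ]
[[-0.199, 0.98, 0.0019, 0.0577], [0.814, 0.1664, -0.5565, -0.3874], [-0.5457, -0.1092, -0.8308, 1.5439], [0.0, 0.0, 0.0, 1.0]]
top 48.05347326207315 280.2104571756611 208.80598568578213 [0.05217348 0.         0.         0.         0.        ]
[[-0.0273, -0.9996, 0.0095, 0.0472], [-0.9865, 0.0254, -0.1615, 0.5367], [0.1612, -0.0138, -0.9868, 1.042], [0.0, 0.0, 0.0, 1.0]]
wrist 58.02494997397798 280.89028383903303 205.59451953003614 [0.03223338 0.         0.         0.         0.        ]
[[0.3431, 0.9393, -0.001, -0.5986], [0.905, -0.3303, 0.268, -0.0338], [0.2514, -0.0928, -0.9634, 0.3783], [0.0, 0.0, 0.0, 1.0]]
```

View pics/scene0.png

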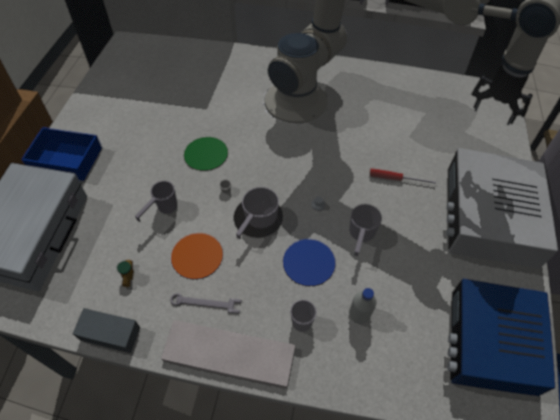

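View pics/top0.png

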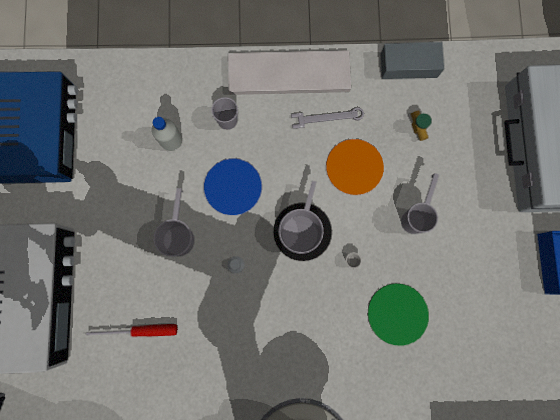

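View pics/wrist0.png

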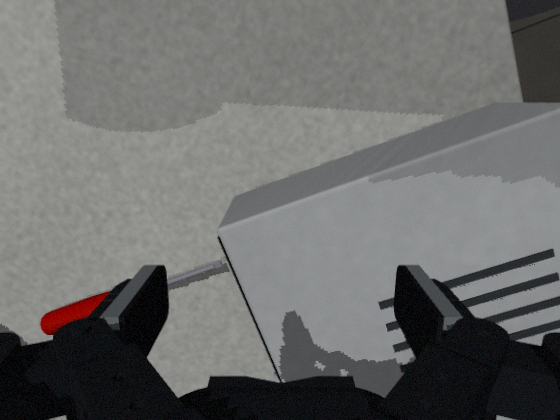

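The top view shows three handled cups: left (175,237), on the black mat (300,230) and right (422,217). The cup with no handle at (225,110) is the beaker. I'll enlarge these.

```bash
cat > h.py <<'E'
import numpy as np,cv2
from workcell import r
def cam(c):
    f=c["frame"].shape[0]/2/np.tan(np.radians(c["vertical_fov"])/2)
    K=np.array([[f,0,c["cx"]],[0,f,c["cy"]],[0,0,1]]); return K,np.array(c["dist"],float),np.array(c["extrinsics"])
def ray(c,px):
    K,d,E=cam(c); u=cv2.undistortPoints(np.array(px,float).reshape(-1,1,2),K,d).reshape(-1,2)
    D=np.c_[u,np.ones(len(u))]@E[:3,:3]; o=-E[:3,:3].T@E[:3,3]; return o,D/np.linalg.norm(D,axis=1)[:,None]
def atz(c,px,z):
    o,D=ray(c,px); return o+D*((z-o[2])/D[:,2])[:,None]
def tri(cs,pxs):
    A=np.zeros((3,3));b=np.zeros(3);L=[]
    for c,p in zip(cs,pxs):
        o,D=ray(c,[p]);M=np.eye(3)-np.outer(D[0],D[0]);A+=M;b+=M@o;L.append((M,o))
    x=np.linalg.solve(A,b); return x,[np.linalg.norm(M@(x-o)) for M,o in L]
def proj(c,P):
    K,d,E=cam(c); return cv2.projectPoints(np.array(P,float).reshape(-1,1,3),cv2.Rodrigues(E[:3,:3])[0],E[:3,3],K,d)[0].reshape(-1,2)
def crop(fr,x,y,w,h,s,name):
    i=cv2.resize(fr[y:y+h,x:x+w],None,fx=s,fy=s,interpolation=cv2.INTER_CUBIC)[:,:,::-1]
    i=np.clip(i.astype(float)*1.5,0,255).astype(np.uint8).copy()
    for k in range((-x)%20,w,20): cv2.putText(i,str(x+k),(k*s,10),0,.35,(0,0,255),1); i[::4,k*s]=(0,0,255)
    for k in range((-y)%20,h,20): cv2.putText(i,str(y+k),(0,k*s+4),0,.35,(0,0,255),1); i[k*s,::4]=(0,0,255)
    cv2.imwrite("pics/"+name,i)
import pickle
def save(cs,n): pickle.dump(cs,open(n,"wb"))
def load(n): return pickle.load(open(n,"rb"))
E
python3 - <<'E'
from h import *
S=r.capture("scene");T=r.capture("top");save([S,T],"v0.pkl")
crop(T["frame"],130,155,330,120,2,"ta.png")
crop(T["frame"],145,160,90,110,6,"t1.png");crop(T["frame"],260,160,100,110,6,"t2.png");crop(T["frame"],380,150,90,100,6,"t3.png")
crop(S["frame"],120,160,280,120,2,"s_a.png")
a=cv2.imread("pics/t1.png");b=cv2.imread("pics/t3.png")
def s(x,y,n,w=80,h=90): crop(S["frame"],x,y,w,h,7,n)
s(130,170,"s3.png",70,70);s(225,170,"s2.png",70,80);s(335,190,"s1.png",70,80)
E
```

```text
(no output)
```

View pics/t1.png

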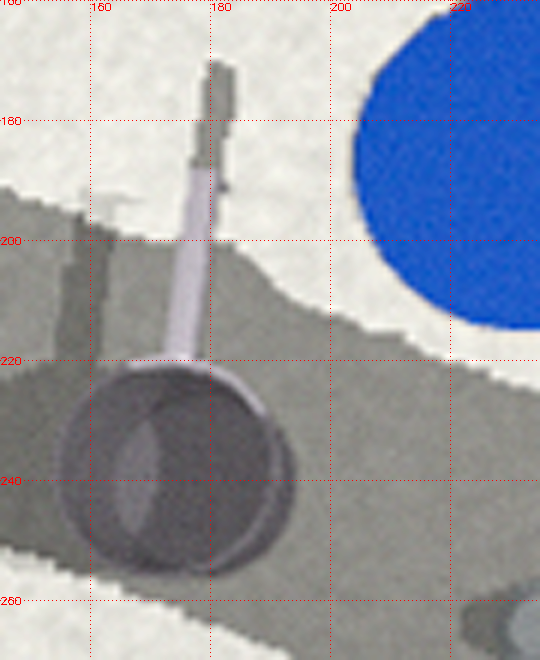

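View pics/t2.png

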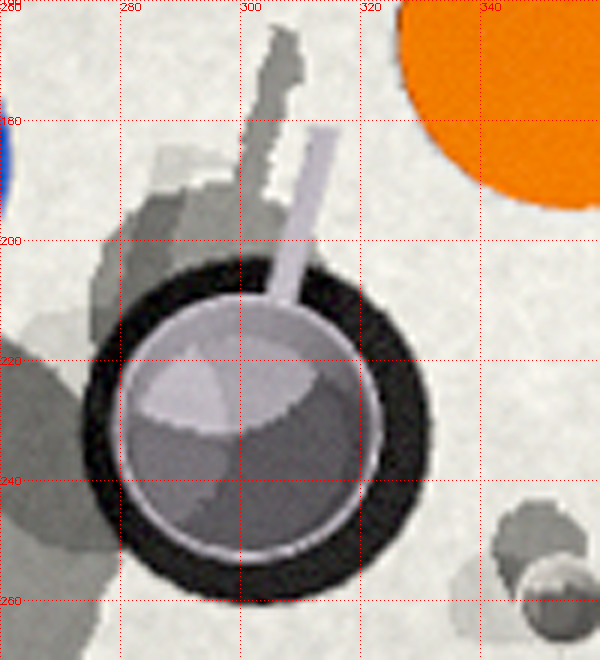

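View pics/t3.png

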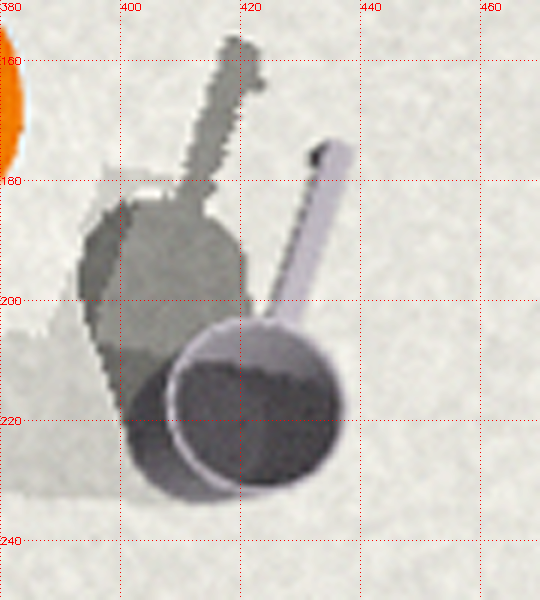

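View pics/s1.png

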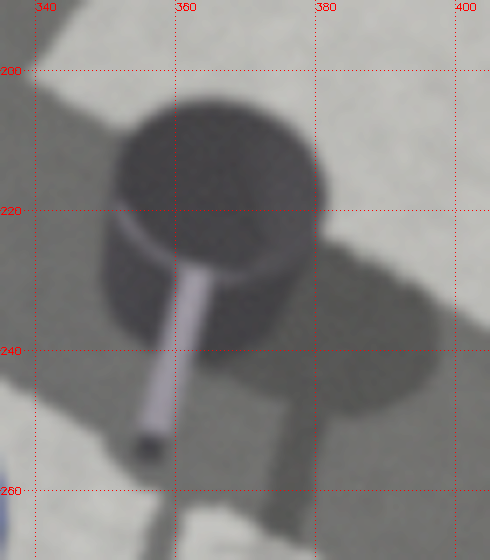

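View pics/s2.png

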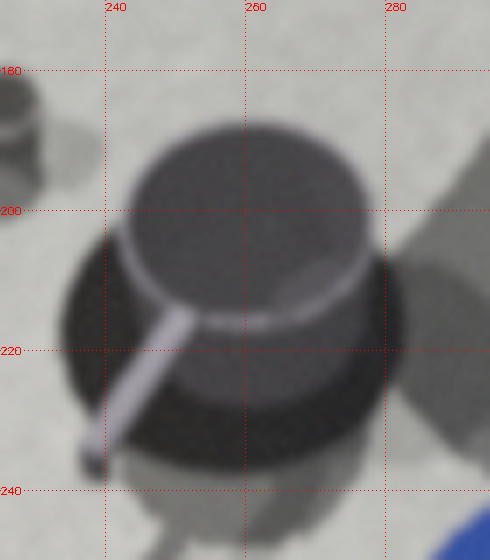

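View pics/s3.png

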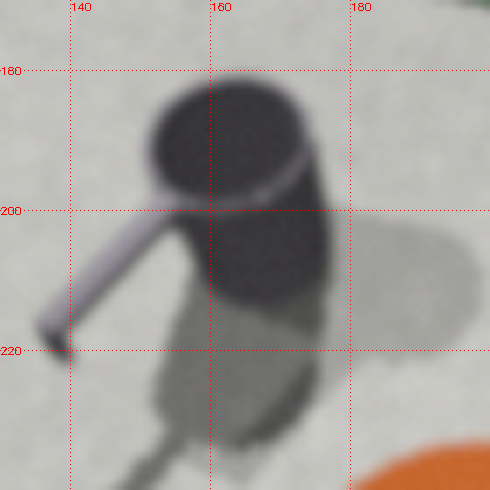

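```bash
cat > m.py <<'E'
from h import *
from scipy.optimize import least_squares
S,T=load("v0.pkl")
# (left,right,top,bottom) extents of rim per view, tip pixels
D={"left":((154.5,192,219.5,256),(351.3,381.7,203.8,230.7),(178.8,188),(357,251.8),.042,.112),
"mat":((278.5,323.6,208.7,254.3),(242,278.3,187.3,217),(314,181),(238.7,234),.05,.118),
"right":((407.5,437.2,203,232.5),(150.9,174.2,180.7,200.2),(434.5,174),(137,216),.034,.106)}
th=np.linspace(0,2*np.pi,181)
def ext(c,p):
    q=proj(c,np.c_[p[0]+p[3]*np.cos(th),p[1]+p[3]*np.sin(th),0*th+p[2]])
    return np.array([q[:,0].min(),q[:,0].max(),q[:,1].min(),q[:,1].max()])
for n,(t,s,tt,ts,R,L) in D.items():
    x0,_=tri([T,S],[((t[0]+t[1])/2,(t[2]+t[3])/2),((s[0]+s[1])/2,(s[2]+s[3])/2)])
    f=lambda p:np.r_[ext(T,p)-t,ext(S,p)-s]
    o=least_squares(f,np.r_[x0,R]);p=o.x
    tip,e=tri([T,S],[tt,ts])
    d=tip-p[:3]
    print(n,"centre",np.round(p*1000,1),"res",np.round(f(p),1),"tip",np.round(tip*1000,1),np.round(np.array(e)*1000,1),"len",round(np.hypot(*d[:2])*1000,1),"ang",round(np.degrees(np.arctan2(d[1],d[0])),1), "base dist",round(np.hypot(*p[:2])*1e3))
E
python3 m.py
```

```text
left centre [475.3 273.8  65.9  41.1] res [-0.5 -0.6 -0.1  0.3 -0.9 -0.4  0.5 -0.4] tip [586.9 261.   69.4] [0.4 0.4] len 112.4 ang -6.5 base dist 548
mat centre [482.  -11.9  64.2  50.3] res [ 0.  -0.2  0.5 -0.5 -0.6  0.4 -0.4  0.3] tip [595.3 -43.7  69.2] [1.5 1.5] len 117.7 ang -15.7 base dist 482
right centre [ 504.5 -282.    74.2   32.9] res [-0.2 -0.2  0.2 -0.1 -0.5 -0.   0.1 -0.2] tip [ 602.3 -316.1   80.1] [0.9 0.9] len 103.6 ang -19.2 base dist 578
```

The left cup fits the middle-sized dipper (rim radius about 41 mm, height about 66–70 mm). The right one is the smallest (radius about 33 mm, height about 74–76 mm). The cup on the black mat is the largest (radius 50 mm). Each handle length matches the text. Next I'll plan the first move.

```bash
cat >> h.py <<'E'
from scipy.spatial.transform import Rotation as Ro
G=0.0187
def pose():
    o=r.get_obs(); return o,np.array(o["tcp_pos"]),Ro.from_rotvec(o["eef_rot"])
def want(yaw): # tool y down, tool x at world angle yaw (deg)
    a=np.radians(yaw); x=np.array([np.cos(a),np.sin(a),0]);y=np.array([0,0,-1.]);return Ro.from_matrix(np.c_[x,y,np.cross(x,y)])
def plan(tcp,yaw):
    o,p,R=pose(); W=want(yaw)
    s=R.inv().apply(np.array(tcp)-p)/0.04; t=np.degrees((R.inv()*W).as_rotvec())/5
    x=R.as_matrix()[:,0]
    print("clock %.2f"%o["clock"],"tcp",np.round(p*1e3,1),"yawx %.1f"%np.degrees(np.arctan2(x[1],x[0])),"j",np.round(o["joint_pos"],2),"gap",round(o["finger_gap"],3))
    print("shift",np.round(s,3),"turn",np.round(t,2)); return s,t
def grip2tcp(g): return np.array(g)-[0,0,G]
E
python3 - <<'E'
from h import *
o,p,R=pose();print(np.round(R.as_matrix(),3))
w=r.capture("wrist")["extrinsics"];E=np.array(w);c=-E[:3,:3].T@E[:3,3];print("cam in tool",R.inv().apply(c-p), "fwd",R.inv().apply(E[2,:3]))
for y in (83.5,-96.5): plan([.5508,.265,.20],y)
E
```

```text
[[ 0.343 -0.    -0.939]
 [ 0.939 -0.001  0.343]
 [-0.001 -1.     0.   ]]
cam in tool [-0.00102473 -0.14271742  0.06865835] fwd [ 7.19972356e-04  9.63395217e-01 -2.68084200e-01]
clock 0.30 tcp [205.6 563.6 230.9] yawx 70.0 j [ 1.16  0.09  1.23  0.    1.82 -0.06] gap 0.996
shift [ -4.055   0.774 -10.666] turn [-0.   -2.71 -0.01]
clock 0.30 tcp [205.6 563.6 230.9] yawx 70.0 j [ 1.16  0.09  1.23  0.    1.82 -0.06] gap 0.996
shift [ -4.055   0.774 -10.666] turn [ 1.000e-02  3.329e+01 -0.000e+00]
```

>>> step_arm --series "-4.05 0 -10.67 0 -2.7 0 50;-4.05 0 -10.67 0 -2.7 0 50;-4.05 0 -10.67 0 -2.7 0 50;-4.05 0 -10.67 0 -2.7 0 50;-4.05 0 -10.67 0 -2.7 0 50;-4.05 0.7 -10.67 0 -2.7 0 50;-4.05 0.7 -10.67 0 -2.7 0 50;-4.05 0.7 -10.67 0 -2.7 0 50;-4.05 0.7 -10.67 0 -2.7 0 50;-4.05 0.7 -10.67 0 -2.7 0 50" --squeeze 100

```text
clock: 1.3
tcp_pos: [0.5538, 0.261, 0.2013]
eef_rot: [-1.264, -1.119, 1.123]
contact_force: [-0.6, -0.2, -0.1]
finger_gap: 0.585
```

>>> step_arm --series "0 0 0 0 0 0 50;0 0 0 0 0 0 50;0 0 0 0 0 0 50"

```text
clock: 1.6
tcp_pos: [0.5501, 0.2667, 0.204]
eef_rot: [-1.26, -1.127, 1.125]
contact_force: [0.3, 0.9, 0.8]
finger_gap: 0.581
```

```bash
python3 - <<'E'
from h import *
plan([.5508,.2652,.20],83.5)
W=r.capture("wrist");save(W,"w1.pkl")
i=W["frame"].copy()
# overlay predictions
c=np.array([.4753,.2738]);a=np.radians(-6.5);u=np.array([np.cos(a),np.sin(a)]);v=np.array([-u[1],u[0]]);z=.0700
th=np.linspace(0,2*np.pi,60)
P=[[*(c+.042*np.array([np.cos(t),np.sin(t)])),z] for t in th]
H=[[*(c+u*l+v*w),z] for l,w in((.042,.0055),(.112,.0055),(.112,-.0055),(.042,-.0055))]
cv2.polylines(i,[proj(W,P).astype(int)],True,(255,0,0));cv2.polylines(i,[proj(W,H).astype(int)],True,(0,255,0))
crop(i,0,0,560,420,1,"w1.png")
E
```

```text
clock 1.60 tcp [550.1 266.7 204. ] yawx 83.6 j [ 0.4   0.12  1.25  0.    1.77 -1.06] gap 0.581
shift [-0.035  0.099 -0.02 ] turn [0.01 0.01 0.01]
```

View pics/w1.png

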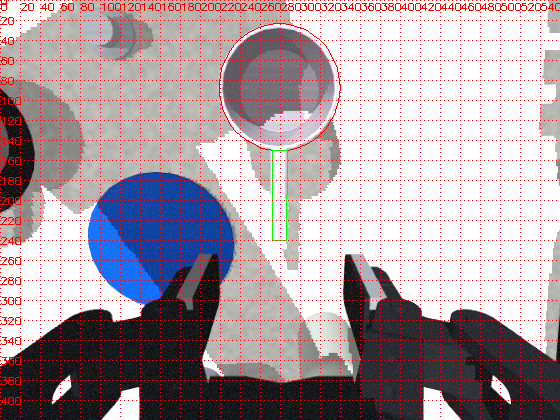

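```bash
python3 - <<'E'
from h import *
W=load("w1.pkl");f=(W["frame"]/1.5).astype(np.uint8)
crop(f,210,10,150,260,3,"w1c.png")
E
```

```text
(no output)
```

View pics/w1c.png

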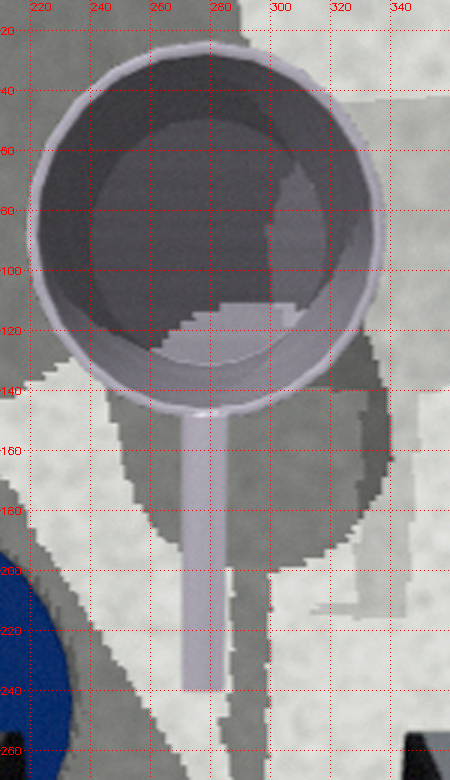

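```bash
cat > m2.py <<'E'
from h import *
from scipy.optimize import least_squares
th=np.linspace(0,2*np.pi,181)
def ext(c,p):
    q=proj(c,np.c_[p[0]+p[3]*np.cos(th),p[1]+p[3]*np.sin(th),0*th+p[2]])
    return np.array([q[:,0].min(),q[:,0].max(),q[:,1].min(),q[:,1].max()])
def fit(W,e,tip,z,R,x0):
    f=lambda p:ext(W,[p[0],p[1],z,p[2]])-e
    p=least_squares(f,[*x0,R]).x; t=atz(W,[tip],z)[0]; d=t[:2]-p[:2]
    print("fixed z",z,"centre,R",np.round(p*1e3,1),"res",np.round(f(p),1),"tip",np.round(t*1e3,1),"len %.1f ang %.2f"%(np.hypot(*d)*1e3,np.degrees(np.arctan2(d[1],d[0]))))
    return p,np.arctan2(d[1],d[0])
E
python3 - <<'E'
from m2 import *
S,T=load("v0.pkl");W=load("w1.pkl")
fit(W,(219.5,337.3,23.7,148.5),(278,240.3),.070,.042,(.475,.274))
print(tri([W,T,S],[(278,240.3),(178.8,188),(357,251.8)]))
print(tri([W,T],[(278,240.3),(178.8,188)]),tri([W,S],[(278,240.3),(357,251.8)]))
E
```

```text
fixed z 0.07 centre,R [474.3 273.   41.1] res [-0.2  0.2  0.2 -0.2] tip [585.9 259.9  70. ] len 112.4 ang -6.72
(array([0.58666388, 0.26061675, 0.06912483]), [np.float64(0.0008935624273184268), np.float64(0.00035412934654135086), np.float64(0.000828841869459783)])
(array([0.586398  , 0.26013216, 0.06993648]), [np.float64(0.000521876610190973), np.float64(0.0005218766101911141)]) (array([0.58643455, 0.26064139, 0.06888584]), [np.float64(0.0008333942660177762), np.float64(0.0008333942660178332)])
```

```bash
python3 - <<'E'
from h import *
plan([.5501,.2645,.047],83.3)
E
```

```text
clock 1.65 tcp [550.1 266.7 204.1] yawx 83.6 j [ 0.4   0.12  1.25  0.    1.77 -1.06] gap 0.59
shift [-5.800e-02  3.926e+00 -3.000e-03] turn [0.01 0.06 0.01]
```

>>> step_arm --series "-0.06 1.2 0 0 0.06 0 50;-0.06 2.2 0 0 0.06 0 45;-0.06 3 0 0 0.06 0 45;-0.06 3.5 0 0 0.06 0 45;-0.06 3.8 0 0 0.06 0 45;-0.06 3.92 0 0 0.06 0 45;-0.06 3.92 0 0 0.06 0 45;-0.06 3.92 0 0 0.06 0 45;-0.06 3.92 0 0 0.06 0 45"

```text
clock: 2.55
tcp_pos: [0.5516, 0.2632, 0.0483]
eef_rot: [-1.264, -1.123, 1.119]
contact_force: [0.5, -0.5, 0.5]
finger_gap: 0.526
```

```bash
python3 - <<'E'
from h import *
plan([.5501,.2645,.047],83.3)
W=r.capture("wrist");save(W,"w2.pkl");f=(W["frame"]/1.3).astype(np.uint8)
crop(f,0,0,560,420,1,"w2.png")
E
```

```text
clock 2.55 tcp [551.6 263.2  48.3] yawx 83.2 j [ 0.39  0.16  1.48 -0.    1.5  -1.06] gap 0.526
shift [0.027 0.032 0.042] turn [ 0.03 -0.03  0.02]
```

View pics/w2.png

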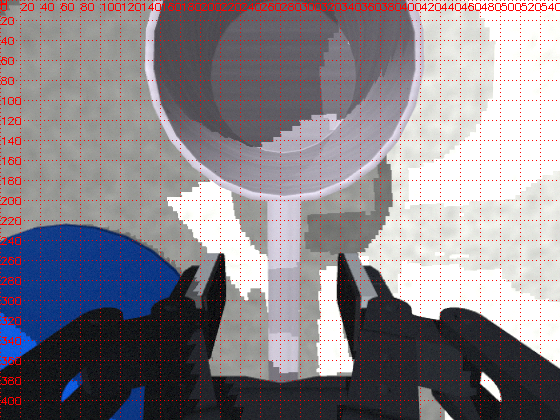

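The handle (column 284) sits midway between the jaws (centre about 281), so I'll close.

>>> step_arm --series "0.03 0 0.03 0 0 0 0;0.03 0 0.03 0 0 0 0;0.03 0 0.03 0 0 0 0;0.03 0 0.03 0 0 0 0;0.03 0 0.03 0 0 0 0;0.03 0 0.03 0 0 0 0;0.03 0 0.03 0 0 0 0;0.03 0 0.03 0 0 0 0" --squeeze 100

```text
clock: 3.4
tcp_pos: [0.5501, 0.2643, 0.0469]
eef_rot: [-1.264, -1.122, 1.12]
contact_force: [1.2, 0.5, 3.7]
finger_gap: 0.1
```

>>> step_arm --series "0 -0.1 0 0 0 0 0;0 -0.3 0 0 0 0 0;0 -0.5 0 0 0 0 0;0 -0.5 0 0 0 0 0;0 -0.5 0 0 0 0 0;0 -0.5 0 0 0 0 0"

```text
clock: 4.0
tcp_pos: [0.5495, 0.2641, 0.0661]
eef_rot: [-1.263, -1.12, 1.121]
contact_force: [0.5, -0.5, -2.0]
finger_gap: 0.103
```

```bash
python3 - <<'E'
from h import *
o,p,R=pose();print(o["contact_force"],o["torque"]);plan([.5501,.2645,.047],83.3)
W=r.capture("wrist");save(W,"w3.pkl");f=(W["frame"]/1.3).astype(np.uint8)
crop(f,0,0,560,420,1,"w3.png")
E
```

```text
[ 0.46995194 -0.50638926 -1.9699304 ] [ 0.00083103 -0.11647557 -0.01499501]
clock 4.00 tcp [549.5 264.1  66.1] yawx 83.2 j [ 0.39  0.15  1.46 -0.    1.53 -1.06] gap 0.103
shift [ 0.013  0.477 -0.013] turn [-0.01 -0.03 -0.  ]
```

View pics/w3.png

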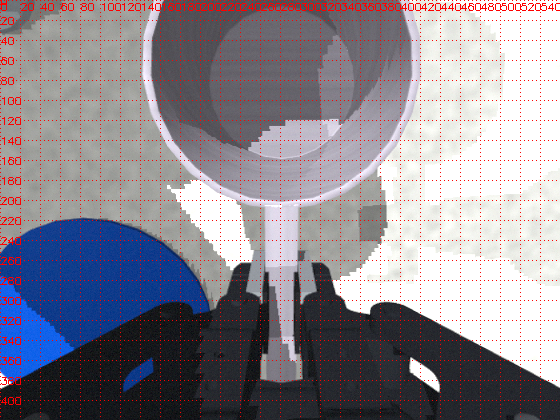

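```bash
cat > tilt.py <<'E'
from h import *
from scipy.optimize import least_squares
th=np.linspace(0,2*np.pi,361)
def rim(W,p,Rm,axis,phi,dz,dr,R):
    # grip frame: at tcp+G up; cup axis at -0.076 along bar dir outward(-tool z). phi>0 : cup droops
    M=Rm.as_matrix(); out=-M[:,2]; g=p+np.array([0,0,G])
    inw=-out; up=np.array([0,0,1.])
    iw=inw*np.cos(phi)-up*np.sin(phi); u=up*np.cos(phi)+inw*np.sin(phi)
    side=np.cross(u,iw); c=g+iw*(.076+dr)+u*(.0035)+up*dz
    return proj(W,c+R*(np.cos(th)[:,None]*iw+np.sin(th)[:,None]*side)),c,u
def fit_tilt(W,p,Rm,obs,R):
    obs=np.array(obs)
    def f(q):
        a,_,_=rim(W,p,Rm,0,q[0],q[1],q[2],R); return np.array([a[:,0].min(),a[:,0].max(),a[:,1].max()])-obs
    s=least_squares(f,[0,0,0],x_scale=[.05,.005,.005]);_,c,u=rim(W,p,Rm,0,*s.x,R)
    print("tilt deg %.2f dz %.1f dr %.1f mm"%(np.degrees(s.x[0]),s.x[1]*1e3,s.x[2]*1e3),"res",np.round(f(s.x),1),"rim centre",np.round(c*1e3,1)); return s.x,c,u
E
python3 - <<'E'
from tilt import *
W=load("w3.pkl")
f=(W["frame"]/1.3).astype(np.uint8); crop(f,130,0,300,220,2,"w3c.png")
W2=load("w2.pkl"); crop((W2["frame"]/1.3).astype(np.uint8),130,0,300,220,2,"w2c.png")
_,p,R=pose(); a,_,_=rim(W,p,R,0,0,0,0,.042);print(a.min(0),a.max(0))
a,_,_=rim(W2,np.array([.5516,.2632,.0483]),R,0,0,0,0,.042);print(a.min(0),a.max(0))
E
```

```text
[142.00929078 -93.38277862] [424.28448227 209.02397632]
[141.53024842 -93.79023522] [424.67986966 209.5813468 ]
```

View pics/w3c.png

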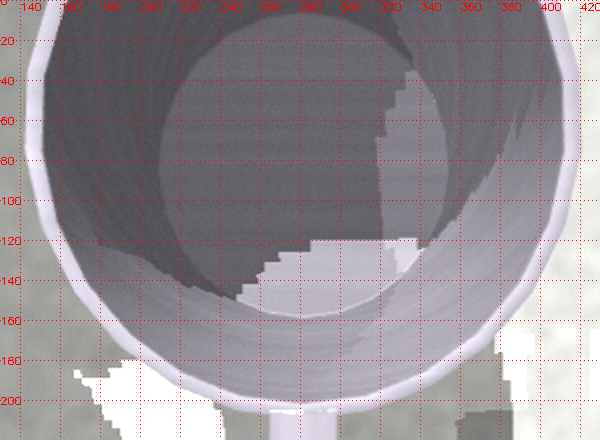

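View pics/w2c.png

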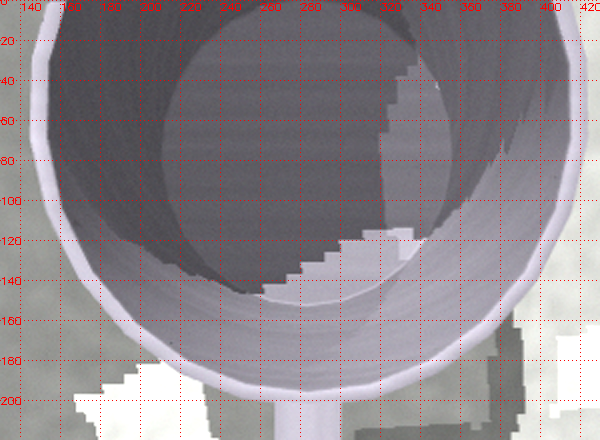

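```bash
python3 - <<'E'
from tilt import *
from m2 import ext
W=load("w3.pkl");W2=load("w2.pkl")
for R in(.0411,.042):
    print("rest w2 pred",ext(W2,[.4744,.2731,.070,R]))
_,p,Rm=pose()
o=-Rm.as_matrix()[:,2]; g0=np.array([.5501,.2643,.0469+G]); d=np.array([.4744,.2731])-g0[:2]; dr=-(d@o[:2])-.076; dz=.0665-g0[2]; print("dr,dz",dr,dz)
for phi in(0,1,2,3,4):
    for R in (.0411,):
        a,c,_=rim(W,p,Rm,0,np.radians(phi),dz,dr,R);print(phi,a.min(0),a.max(0),c)
E
```

```text
rest w2 pred [146.80392517 423.74694564 -96.92160963 201.18769635]
rest w2 pred [ 143.71408062  426.84501018 -101.05722416  203.81331914]
dr,dz 0.00020924292412133338 0.0009000000000000119
0 [143.95724223 -91.90145643] [422.37518168 206.5369993 ] [0.4738065  0.27314129 0.08912033]
1 [145.58845109 -88.36281469] [420.68452896 205.87232852] [0.47375738 0.27314718 0.0877898 ]
2 [147.17899699 -84.80155764] [419.03044227 205.24417927] [0.47373132 0.27315031 0.08645859]
3 [148.73533438 -81.22121746] [417.41767284 204.65229207] [0.47372833 0.27315067 0.08512711]
4 [150.26090909 -77.62503804] [415.83423225 204.09639356] [0.47374841 0.27314826 0.08379576]
```

```bash
python3 - <<'E'
from m2 import *
S,T=load("v0.pkl")
for z in(.0665,.068):
  for c,e,t in((T,(278.5,323.6,208.7,254.3),(314,181)),(S,(242,278.3,187.3,217),(238.7,234))): fit(c,e,t,z,.05,(.48,-.01))
for c,e,t in((T,(154.5,192,219.5,256),(178.8,188)),(S,(351.3,381.7,203.8,230.7),(357,251.8))): fit(c,e,t,.07,.042,(.475,.273))
for c,e,t in((T,(407.5,437.2,203,232.5),(434.5,174)),(S,(150.9,174.2,180.7,200.2),(137,216))): fit(c,e,t,.076,.034,(.5,-.28))
plan([.5309,.0462,.155],140)
E
```

```text
fixed z 0.0665 centre,R [481.8 -11.9  50.9] res [-0.2  0.2  0.2 -0.2] tip [596.2 -45.4  66.5] len 119.2 ang -16.30
fixed z 0.0665 centre,R [483.7 -11.1  48.9] res [-0.  0.  0. -0.] tip [593.6 -42.8  66.5] len 114.4 ang -16.07
fixed z 0.068 centre,R [481.7 -11.9  50.8] res [-0.2  0.2  0.2 -0.2] tip [595.9 -45.3  68. ] len 119.0 ang -16.30
fixed z 0.068 centre,R [484.7 -10.8  48.9] res [-0.  0.  0. -0.] tip [594.5 -42.5  68. ] len 114.3 ang -16.07
fixed z 0.07 centre,R [475.  271.7  40.8] res [ 0.1 -0.1 -0.2  0.1] tip [586.8 260.4  70. ] len 112.4 ang -5.76
fixed z 0.07 centre,R [477.6 275.1  41.2] res [-0.3  0.3  0.4 -0.4] tip [587.2 261.4  70. ] len 110.4 ang -7.13
fixed z 0.076 centre,R [ 504.4 -281.9   32.9] res [-0.1  0.1  0.1 -0.1] tip [ 603.  -316.6   76. ] len 104.6 ang -19.39
fixed z 0.076 centre,R [ 505.8 -280.4   32.6] res [-0.2  0.2  0.2 -0.2] tip [ 599.9 -319.2   76. ] len 101.8 ang -22.41
clock 4.05 tcp [549.5 264.1  66. ] yawx 83.2 j [ 0.39  0.15  1.46  0.    1.53 -1.06] gap 0.1
shift [-5.464 -2.224 -0.186] turn [-1.000e-02 -1.137e+01  0.000e+00]
```

>>> step_arm --series "0 -0.8 0 0 0 0 0;0 -1.6 0 0 0 0 0;-0.4 -2.2 0 0 0 0 0;-1.2 -2.3 0 0 -1 0 0;-2 -2.3 -0.05 0 -2.5 0 0;-2.8 -2.3 -0.1 0 -4 0 0;-3.6 -2.3 -0.15 0 -5.5 0 0;-4.3 -2.3 -0.18 0 -7 0 0;-4.9 -2.3 -0.18 0 -8.5 0 0;-5.3 -2.3 -0.19 0 -9.8 0 0"

```text
clock: 5.05
tcp_pos: [0.5316, 0.0512, 0.1582]
eef_rot: [-0.763, -1.729, 1.73]
contact_force: [-0.0, 0.6, -1.9]
finger_gap: 0.103
```

```bash
python3 - <<'E'
from h import *
plan([.5309,.0462,.155],140)
E
```

```text
clock 5.05 tcp [531.6  51.2 158.2] yawx 132.4 j [ 0.03 -0.09  1.54 -0.    1.69 -2.28] gap 0.103
shift [-0.079  0.08   0.097] turn [-0.01 -1.52  0.  ]
```

>>> step_arm --series "-0.08 0.08 0.1 0 -0.8 0 0;-0.08 0.08 0.1 0 -1.5 0 0;-0.08 0.08 0.1 0 -1.5 0 0;-0.08 0.08 0.1 0 -1.5 0 0;-0.08 0.08 0.1 0 -1.5 0 0"

```text
clock: 5.55
tcp_pos: [0.5312, 0.0479, 0.1552]
eef_rot: [-0.666, -1.812, 1.812]
contact_force: [0.3, 0.1, -1.3]
finger_gap: 0.103
```

```bash
python3 - <<'E'
from h import *
plan([.5309,.0462,.155],140)
S=r.capture("scene");T=r.capture("top");W=r.capture("wrist");save([S,T,W],"v1.pkl")
crop(T["frame"],250,160,130,110,5,"t4.png");crop(S["frame"],210,160,110,90,6,"s4.png");crop((W["frame"]/1.3).astype(np.uint8),0,0,560,420,1,"w4.png")
E
```

```text
clock 5.55 tcp [531.2  47.9 155.2] yawx 139.6 j [ 0.03 -0.09  1.55  0.    1.69 -2.41] gap 0.103
shift [-0.023  0.005  0.038] turn [-0.   -0.08  0.  ]
```

View pics/t4.png

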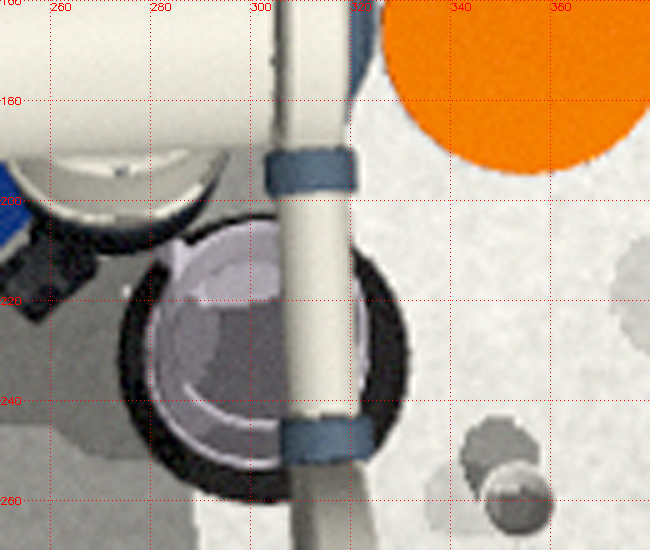

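View pics/s4.png

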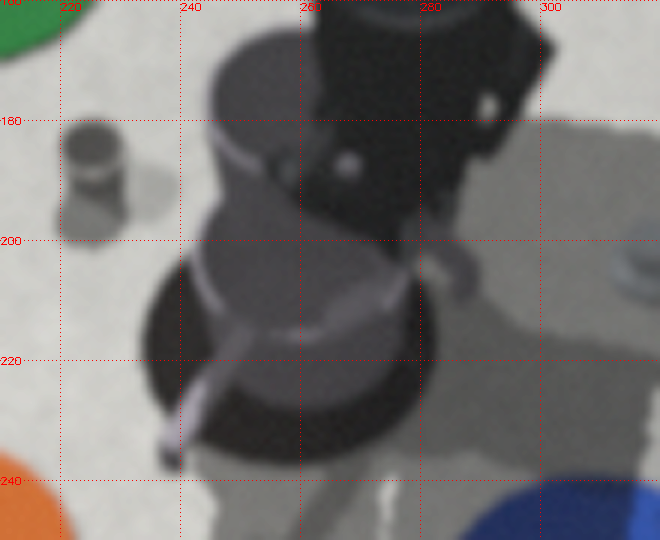

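View pics/w4.png

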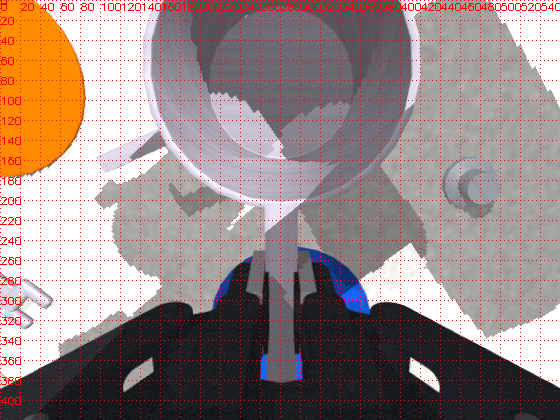

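>>> step_arm --series "-0.02 0.4 0.04 0 -0.08 0 0;-0.02 0.8 0.04 0 -0.08 0 0;-0.02 1.2 0.04 0 -0.08 0 0;-0.02 1.5 0.04 0 -0.08 0 0;-0.02 1.8 0.04 0 -0.08 0 0;-0.02 2 0.04 0 -0.08 0 0;-0.02 2 0.04 0 -0.08 0 0;-0.02 2 0.04 0 -0.08 0 0"

```text
clock: 6.5
tcp_pos: [0.531, 0.046, 0.0756]
eef_rot: [-0.661, -1.818, 1.817]
contact_force: [0.3, -0.1, -0.6]
finger_gap: 0.103
```

```bash
python3 - <<'E'
from h import *
plan([.5309,.0462,.054],140)
print(r.get_obs()["contact_force"])
S=r.capture("scene");T=r.capture("top");W=r.capture("wrist");save([S,T,W],"v2.pkl")
crop(T["frame"],250,160,130,110,5,"t5.png");crop(S["frame"],210,160,110,90,6,"s5.png");crop((W["frame"]/1.3).astype(np.uint8),0,0,560,420,1,"w5.png")
E
```

```text
clock 6.50 tcp [531.   46.   75.6] yawx 140.1 j [ 0.02 -0.06  1.66  0.    1.54 -2.42] gap 0.103
shift [ 0.005  0.539 -0.002] turn [ 0.    0.01 -0.  ]
[ 0.26443814 -0.05502745 -0.61496872]
```

View pics/w5.png

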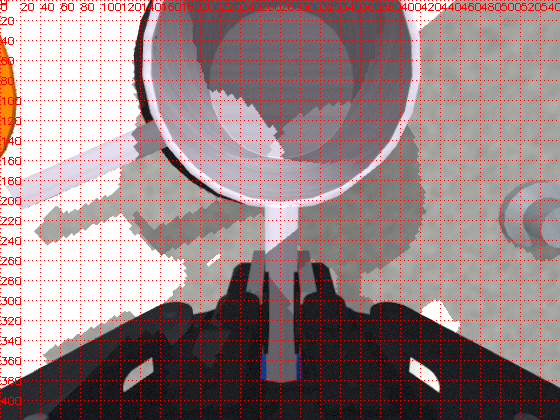

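View pics/s5.png

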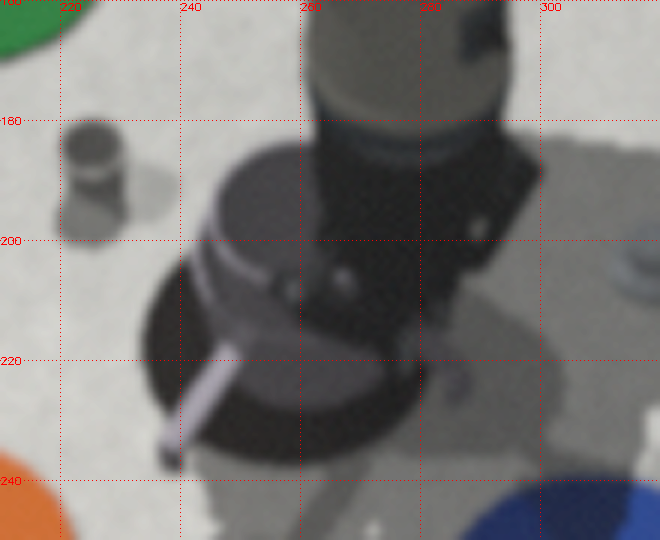

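View pics/t5.png

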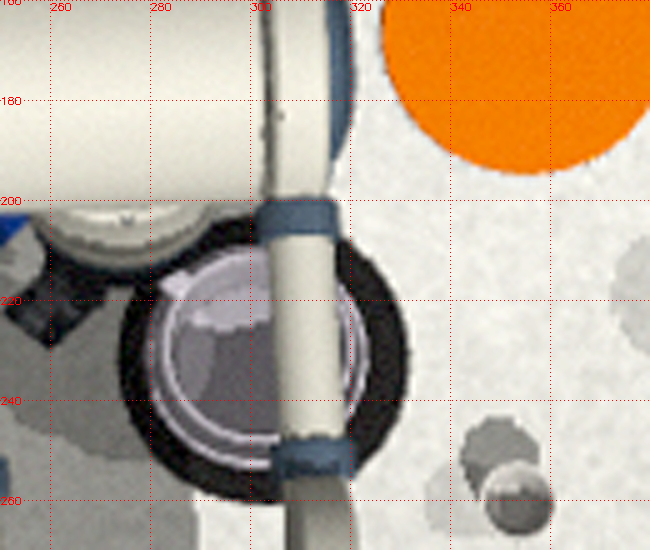

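The middle dipper is inside the large one and centred, with no contact force. I'll lower it slowly.

>>> step_arm --series "0 0.15 0 0 0 0 0;0 0.27 0 0 0 0 0;0 0.36 0 0 0 0 0;0 0.42 0 0 0 0 0;0 0.45 0 0 0 0 0;0 0.48 0 0 0 0 0;0 0.5 0 0 0 0 0;0 0.5 0 0 0 0 0;0 0.5 0 0 0 0 0"

```text
clock: 7.55
tcp_pos: [0.5309, 0.046, 0.0554]
eef_rot: [-0.661, -1.818, 1.817]
contact_force: [-0.2, 0.2, -1.6]
finger_gap: 0.1
```

```bash
python3 - <<'E'
from h import *
plan([.5309,.0462,.054],140)
o=r.get_obs();print(o["contact_force"],o["torque"])
E
```

```text
clock 7.55 tcp [530.9  46.   55.4] yawx 140.1 j [ 0.02 -0.05  1.69 -0.    1.51 -2.42] gap 0.1
shift [ 0.003  0.036 -0.005] turn [ 0.    0.01 -0.  ]
[-0.15608897  0.21284547 -1.60387468] [ 0.12033689 -0.07230457 -0.00881479]
```

>>> step_arm --series "0 0.02 0 0 0 0 0;0 0.03 0 0 0 0 0;0 0.04 0 0 0 0 0;0 0.04 0 0 0 0 0;0 0.04 0 0 0 0 0"

```text
clock: 8.05
tcp_pos: [0.5311, 0.0461, 0.0541]
eef_rot: [-0.661, -1.818, 1.817]
contact_force: [1.1, 0.5, 0.3]
finger_gap: 0.104
```

```bash
python3 - <<'E'
from h import *
o=r.get_obs();print(o["contact_force"],o["torque"],o["tcp_pos"])
W=r.capture("wrist");save(W,"w6.pkl")
crop((W["frame"]/1.3).astype(np.uint8),0,0,560,420,1,"w6.png")
E
```

```text
[1.1467952  0.50099042 0.32348237] [ 0.21026866 -0.16199931  0.01934438] [0.53109459 0.04607742 0.05405271]
```

View pics/w6.png

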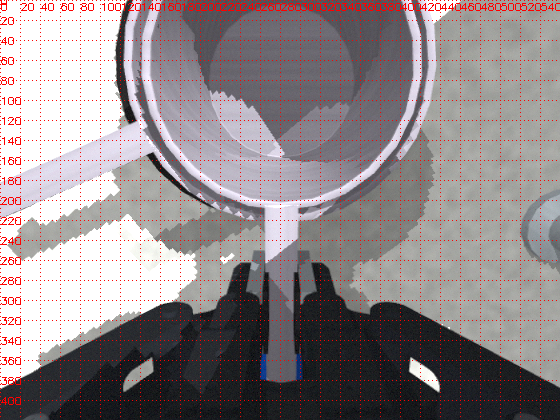

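```bash
python3 - <<'E'
from h import *
W=load("w6.pkl")
crop((W["frame"]/1.3).astype(np.uint8),100,100,360,150,2,"w6c.png")
from m2 import ext
for c in((.482,-.012),(.484,-.012),(.48,-.012)):print(c,ext(W,[*c,.068,.05]))
g=np.array([.5311,.0461]);a=np.radians(50.1);c=g-.0762*np.array([np.cos(a),np.sin(a)]);print("held",c,ext(W,[*c,.0765,.0411]))
E
```

```text
(0.482, -0.012) [ 123.02215771  438.23744892 -113.04109502  224.72720285]
(0.484, -0.012) [ 118.61512373  432.84566513 -107.41282547  228.12514748]
(0.48, -0.012) [ 127.44285175  443.6931864  -118.72129102  221.31230064]
held [ 0.48222154 -0.01235798] [140.68464022 417.77514357 -89.83261822 206.93202525]
```

View pics/w6c.png

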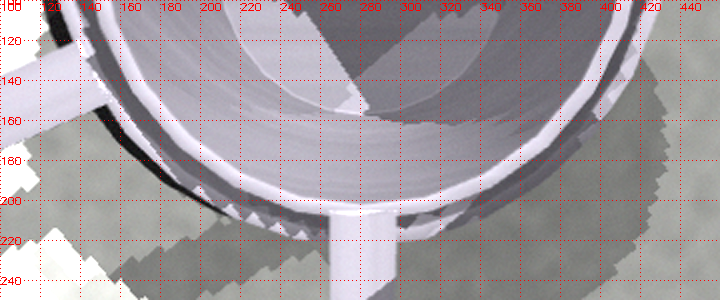

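>>> step_arm --series "0 0.01 0 0 0 0 0;0 0.02 0 0 0 0 0;0 0.02 0 0 0 0 0"

```text
clock: 8.4
tcp_pos: [0.5313, 0.0462, 0.0538]
eef_rot: [-0.662, -1.819, 1.817]
contact_force: [0.4, 2.0, 5.1]
finger_gap: 0.1
```

```bash
python3 - <<'E'
from h import *
o=r.get_obs();print(o["contact_force"],o["torque"],o["tcp_pos"])
E
```

```text
[0.43610348 2.00610865 5.14646722] [ 0.27687387  0.01159304 -0.00954423] [0.53130537 0.04621104 0.05384955]
```

>>> step_arm --series "0 -0.02 0 0 0 0 9;0 -0.02 0 0 0 0 13;0 -0.02 0 0 0 0 18;0 -0.02 0 0 0 0 25;0 -0.02 0 0 0 0 35;0 -0.02 0 0 0 0 45;0 -0.02 0 0 0 0 45;0 -0.02 0 0 0 0 45"

```text
clock: 9.2
tcp_pos: [0.5308, 0.0459, 0.0537]
eef_rot: [-0.66, -1.817, 1.817]
contact_force: [0.9, 0.1, -0.7]
finger_gap: 0.526
```

```bash
python3 - <<'E'
from h import *
o=r.get_obs();print(o["contact_force"],o["torque"],o["tcp_pos"],o["finger_gap"])
W=r.capture("wrist");save(W,"w7.pkl")
crop((W["frame"]/1.3).astype(np.uint8),0,0,560,420,1,"w7.png")
E
```

```text
[ 0.85488492  0.06363386 -0.6518168 ] [ 0.02557604  0.00264649 -0.00183768] [0.53077718 0.04594714 0.05365976] 0.5255127296229432
```

View pics/w7.png

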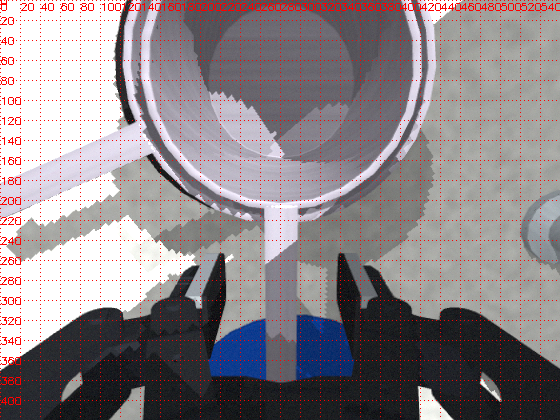

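>>> step_arm --series "0 -0.4 0 0 0 0 45;0 -1.2 0 0 0 0 45;0 -2.2 0 0 0 0 45;0 -3.2 0 0 0 0 45;0 -3.7 0 0 0 0 45;0 -3.7 0 0 0 0 45;0 -3.7 0 0 0 0 45;0 -3.7 0 0 0 0 45"

```text
clock: 10.05
tcp_pos: [0.5302, 0.046, 0.2002]
eef_rot: [-0.658, -1.816, 1.818]
contact_force: [-0.5, 0.4, -0.4]
finger_gap: 0.528
```

```bash
python3 - <<'E'
from h import *
plan([.5762,-.307,.20],70.7)
W=r.capture("wrist");save(W,"w8.pkl")
crop((W["frame"]/1.5).astype(np.uint8),190,10,190,250,3,"w8.png")
S=r.capture("scene");save(S,"s8.pkl");crop(S["frame"],220,160,80,80,7,"s8.png")
E
```

```text
clock 10.05 tcp [530.2  46.  200.2] yawx 140.1 j [ 0.02 -0.09  1.47 -0.    1.77 -2.42] gap 0.528
shift [-6.547e+00  2.000e-03  6.027e+00] turn [-3.000e-02  1.387e+01  1.000e-02]
```

View pics/w8.png

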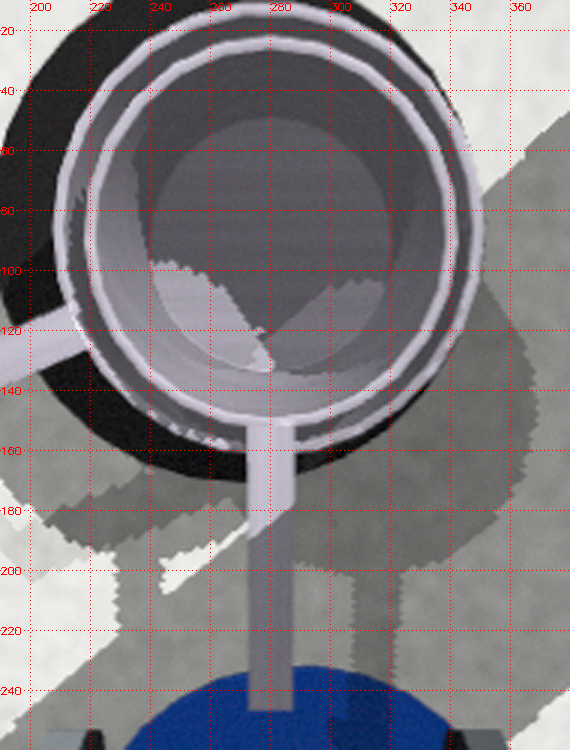

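View pics/s8.png

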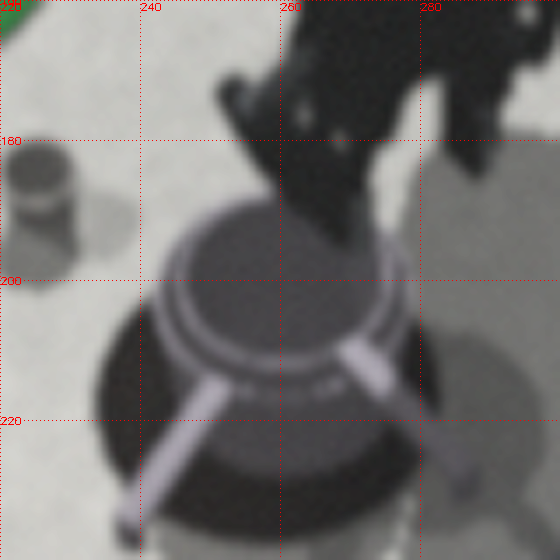

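```bash
python3 - <<'E'
from m2 import *
W=load("w8.pkl")
fit(W,(218,342,22,151.5),(280,247),.077,.042,(.482,-.012))
fit(W,(207.5,351.3,9.5,161),(280,247),.068,.05,(.482,-.012))
print("if not home +6mm:");fit(W,(218,342,22,151.5),(280,247),.083,.042,(.482,-.012))
E
```

```text
fixed z 0.077 centre,R [481.6 -11.9  41.3] res [ 0.3 -0.3 -0.2  0.3] tip [554.1  74.5  77. ] len 112.7 ang 49.99
fixed z 0.068 centre,R [481.6 -12.5  49.7] res [ 0. -0. -0.  0.] tip [556.4  77.2  68. ] len 116.8 ang 50.19
if not home +6mm:
fixed z 0.083 centre,R [481.7 -11.8  40.4] res [ 0.3 -0.3 -0.2  0.3] tip [552.5  72.6  83. ] len 110.2 ang 49.99
```

>>> step_arm --series "-6.55 0 6.03 0 13.87 0 45;-6.55 0 6.03 0 13.87 0 45;-6.55 0 6.03 0 13.87 0 45;-6.55 0 6.03 0 13.87 0 45;-6.55 0 6.03 0 13.87 0 45;-6.55 0 6.03 0 13.87 0 45;-6.55 0 6.03 0 13.87 0 45;-6.55 0 6.03 0 13.87 0 45;-6.55 0 6.03 0 13.87 0 45;-6.55 0 6.03 0 13.87 0 45"

```text
clock: 11.15
tcp_pos: [0.5766, -0.3066, 0.2006]
eef_rot: [-1.347, -0.96, 0.96]
contact_force: [-0.1, 0.4, 0.3]
finger_gap: 0.528
```

>>> step_arm --series "0 0 0 0 0 0 45;0 0 0 0 0 0 45;0 0 0 0 0 0 45"

```text
clock: 11.45
tcp_pos: [0.577, -0.3062, 0.2022]
eef_rot: [-1.35, -0.96, 0.959]
contact_force: [1.0, 0.9, -0.7]
finger_gap: 0.526
```

```bash
python3 - <<'E'
from h import *
plan([.5762,-.307,.20],70.7)
W=r.capture("wrist");save(W,"w9.pkl")
crop((W["frame"]/1.5).astype(np.uint8),190,10,190,250,3,"w9.png")
E
```

```text
clock 11.45 tcp [ 577.  -306.2  202.2] yawx 70.8 j [-0.54  0.23  1.13  0.    1.78 -1.78] gap 0.526
shift [-0.027  0.055  0.013] turn [ 0.01  0.03 -0.  ]
```

View pics/w9.png

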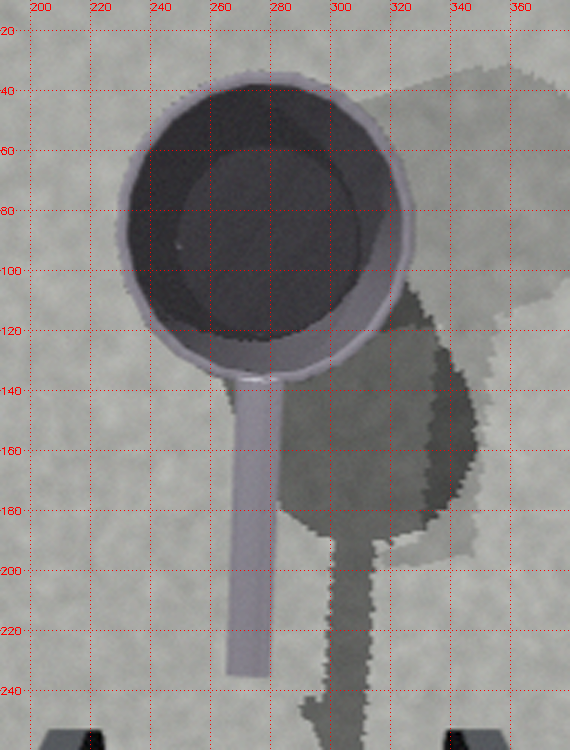

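```bash
python3 - <<'E'
from m2 import *
S,T=load("v0.pkl");W=load("w9.pkl")
p,a=fit(W,(229,327.7,34,137),(272.6,235.5),.076,.034,(.5045,-.282))
b=atz(W,[(276.3,140),(272.6,235.5)],.076);d=b[1]-b[0];print("bar ang",np.degrees(np.arctan2(d[1],d[0])))
print(tri([W,T],[(272.6,235.5),(434.5,174)]))
g=p[:2]+.076*np.array([np.cos(a),np.sin(a)]);print(g)
plan([*g,.0530],90+np.degrees(a))
E
```

```text
fixed z 0.076 centre,R [ 503.8 -283.4   33.2] res [ 0.3 -0.3 -0.2  0.3] tip [ 602.7 -322.6   76. ] len 106.4 ang -21.62
bar ang -21.603309405690847
(array([ 0.60934333, -0.32523972,  0.05319937]), [np.float64(0.0011423459255796265), np.float64(0.0011423459255796768)])
[ 0.57447398 -0.31136478]
clock 11.50 tcp [ 577.  -306.4  202.1] yawx 70.8 j [-0.54  0.23  1.13 -0.    1.78 -1.78] gap 0.524
shift [-0.139  3.728  0.021] turn [ 0.01  0.49 -0.  ]
```

```bash
python3 - <<'E'
from m2 import *
S,T=load("v0.pkl");W=load("w9.pkl")
print(tri([W,S],[(272.6,235.5),(137,216)]),tri([W,T,S],[(272.6,235.5),(435.8,174),(137,216)]))
q=[.6027,-.3226,.076]; q0=[.5038,-.2834,.076];print(proj(T,[q,q0]),proj(S,[q,q0]))
crop(T["frame"],400,160,60,60,10,"t9.png")
E
```

```text
(array([ 0.60129104, -0.32044567,  0.07760996]), [np.float64(0.0020113624776551494), np.float64(0.0020113624776552366)]) (array([ 0.60179385, -0.31982273,  0.07791995]), [np.float64(0.002443584193566194), np.float64(0.0011998780601764933), np.float64(0.00173885615116829)])
[[437.18431606 174.06867225]
 [423.03604347 217.91217293]] [[135.43828625 216.63642414]
 [161.75362149 189.56753277]]
```

View pics/t9.png

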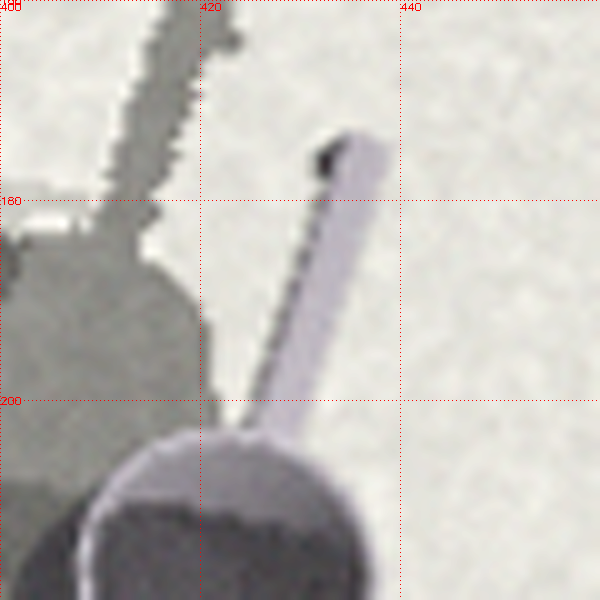

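>>> step_arm --series "-0.14 1.2 0.02 0 0.49 0 45;-0.14 2.1 0.02 0 0.49 0 45;-0.14 2.9 0.02 0 0.49 0 45;-0.14 3.4 0.02 0 0.49 0 45;-0.14 3.65 0.02 0 0.49 0 45;-0.14 3.73 0.02 0 0.49 0 45;-0.14 3.73 0.02 0 0.49 0 45;-0.14 3.73 0.02 0 0.49 0 45;-0.14 3.73 0.02 0 0.49 0 45"

```text
clock: 12.4
tcp_pos: [0.575, -0.3126, 0.0544]
eef_rot: [-1.368, -0.927, 0.925]
contact_force: [-1.3, -0.3, -0.4]
finger_gap: 0.525
```

```bash
python3 - <<'E'
from h import *
plan([.5745,-.3114,.053],68.4)
W=r.capture("wrist");save(W,"w10.pkl")
crop((W["frame"]/1.2).astype(np.uint8),0,0,560,420,1,"w10.png")
E
```

```text
clock 12.40 tcp [ 575.  -312.6   54.4] yawx 68.3 j [-0.55  0.27  1.35 -0.    1.52 -1.74] gap 0.525
shift [0.024 0.034 0.023] turn [ 0.03 -0.03 -0.01]
```

View pics/w10.png

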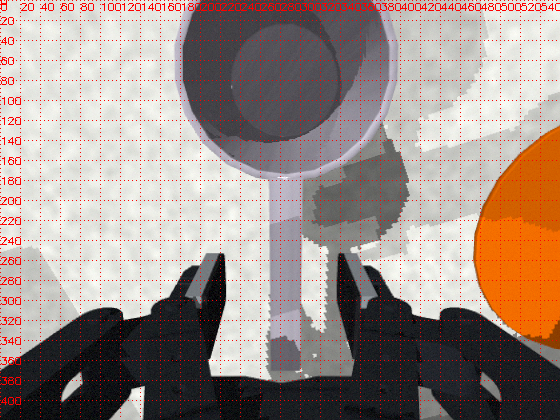

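The handle (column 285) is centred between the jaws and aligned, so I'll close and lift a little.

>>> step_arm --series "0.03 0.02 0.02 0 0 0 45;0.03 0.02 0.02 0 0 0 0;0.03 0.02 0.02 0 0 0 0;0.03 0.02 0.02 0 0 0 0;0.03 0.02 0.02 0 0 0 0;0.03 0.02 0.02 0 0 0 0;0.03 0.02 0.02 0 0 0 0;0.03 0.02 0.02 0 0 0 0;0.03 0.02 0.02 0 0 0 0"

```text
clock: 13.35
tcp_pos: [0.5741, -0.3108, 0.0519]
eef_rot: [-1.366, -0.926, 0.925]
contact_force: [0.1, -0.1, 1.8]
finger_gap: 0.101
```

>>> step_arm --series "0 -0.1 0 0 0 0 0;0 -0.3 0 0 0 0 0;0 -0.5 0 0 0 0 0;0 -0.5 0 0 0 0 0;0 -0.5 0 0 0 0 0;0 -0.5 0 0 0 0 0"

```text
clock: 13.95
tcp_pos: [0.5738, -0.3107, 0.0714]
eef_rot: [-1.365, -0.925, 0.925]
contact_force: [1.2, -0.3, -0.2]
finger_gap: 0.101
```

```bash
python3 - <<'E'
from h import *
plan([.482+.076*np.cos(np.radians(-85)),-.012+.076*np.sin(np.radians(-85)),.165],5)
print(r.get_obs()["contact_force"])
W=r.capture("wrist");save(W,"w11.pkl")
crop((W["frame"]/1.2).astype(np.uint8),0,0,560,420,1,"w11.png")
E
```

```text
clock 13.95 tcp [ 573.8 -310.7   71.4] yawx 68.3 j [-0.55  0.26  1.33 -0.    1.56 -1.74] gap 0.101
shift [ 4.389 -2.339  4.043] turn [-1.000e-02  1.265e+01 -0.000e+00]
[ 1.1904406  -0.26628053 -0.1686245 ]
```

View pics/w11.png

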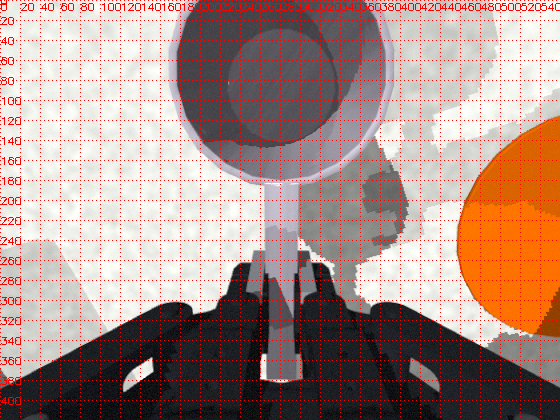

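>>> step_arm --series "0 -0.8 0 0 0 0 0;0 -1.6 0 0 0 0 0;0.2 -2.3 0.2 0 0.5 0 0;0.7 -2.34 0.7 0 2 0 0;1.2 -2.34 1.2 0 3.5 0 0;1.8 -2.34 1.75 0 5 0 0;2.4 -2.34 2.3 0 6.5 0 0;3 -2.34 2.85 0 8 0 0;3.55 -2.34 3.4 0 9.5 0 0;4 -2.34 3.8 0 11 0 0"

```text
clock: 15.0
tcp_pos: [0.491, -0.1043, 0.1651]
eef_rot: [-1.563, -0.178, 0.178]
contact_force: [0.3, -0.8, -1.4]
finger_gap: 0.104
```

```bash
python3 - <<'E'
from h import *
a=np.radians(-85);plan([.4817+.0755*np.cos(a),-.012+.0755*np.sin(a),.165],5)
E
```

```text
clock 15.00 tcp [ 491.  -104.3  165.1] yawx 13.0 j [-0.28 -0.18  1.61  0.    1.71 -0.5 ] gap 0.104
shift [0.029 0.001 0.433] turn [-0.   1.6 -0. ]
```

>>> step_arm --series "0 0 0.25 0 0.8 0 0;0.03 0 0.43 0 1.5 0 0;0.03 0 0.43 0 1.6 0 0;0.03 0 0.43 0 1.6 0 0;0.03 0 0.43 0 1.6 0 0"

```text
clock: 15.5
tcp_pos: [0.4892, -0.0893, 0.1651]
eef_rot: [-1.57, -0.072, 0.073]
contact_force: [0.8, 0.7, -1.2]
finger_gap: 0.1
```

```bash
python3 - <<'E'
from h import *
a=np.radians(-85);plan([.4817+.0755*np.cos(a),-.012+.0755*np.sin(a),.165],5)
S=r.capture("scene");T=r.capture("top");W=r.capture("wrist");save([S,T,W],"v3.pkl")
crop(T["frame"],250,160,130,110,5,"t12.png");crop(S["frame"],210,160,110,90,6,"s12.png");crop((W["frame"]/1.3).astype(np.uint8),0,0,560,420,1,"w12.png")
E
```

```text
clock 15.50 tcp [489.2 -89.3 165.1] yawx 5.3 j [-0.25 -0.19  1.62 -0.    1.71 -0.34] gap 0.1
shift [-0.018  0.002  0.053] turn [ 0.    0.06 -0.  ]
```

View pics/w12.png

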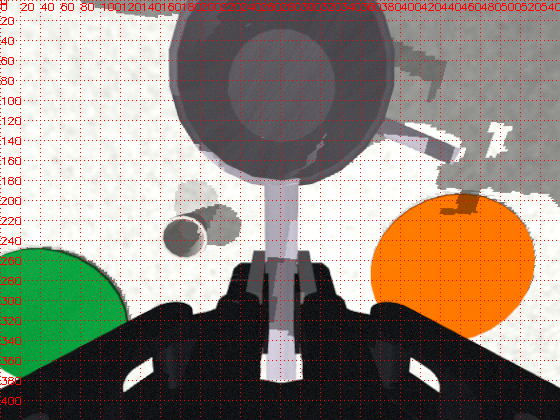

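View pics/s12.png

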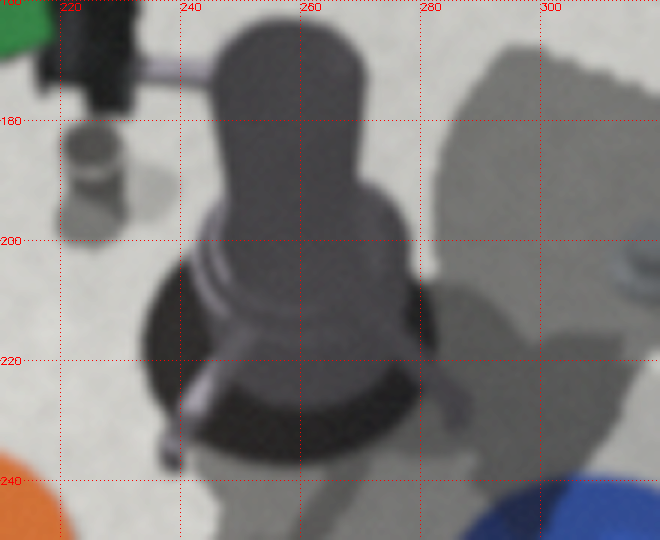

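>>> step_arm --series "-0.02 0.2 0.05 0 0.06 0 0;-0.02 0.5 0.05 0 0.06 0 0;-0.02 0.9 0.05 0 0.06 0 0;-0.02 1.2 0.05 0 0.06 0 0;-0.02 1.5 0.05 0 0.06 0 0;-0.02 1.8 0.05 0 0.06 0 0;-0.02 2 0.05 0 0.06 0 0;-0.02 2 0.05 0 0.06 0 0;-0.02 2 0.05 0 0.06 0 0"

```text
clock: 16.55
tcp_pos: [0.4883, -0.0869, 0.0855]
eef_rot: [-1.57, -0.068, 0.068]
contact_force: [-0.3, 0.2, -1.3]
finger_gap: 0.099
```

```bash
python3 - <<'E'
from h import *
a=np.radians(-85);plan([.4817+.0755*np.cos(a),-.012+.0755*np.sin(a),.0635],5);print(r.get_obs()["contact_force"])
S=r.capture("scene");T=r.capture("top");W=r.capture("wrist");save([S,T,W],"v4.pkl")
crop(T["frame"],250,160,130,110,5,"t13.png");crop(S["frame"],210,160,110,90,6,"s13.png");crop((W["frame"]/1.3).astype(np.uint8),0,0,560,420,1,"w13.png")
E
```

```text
clock 16.55 tcp [488.3 -86.9  85.5] yawx 5.0 j [-0.24 -0.17  1.74 -0.    1.57 -0.33] gap 0.099
shift [-0.002  0.549 -0.007] turn [ 0.   -0.01  0.  ]
[-0.29127848  0.17319701 -1.25283665]
```

View pics/w13.png

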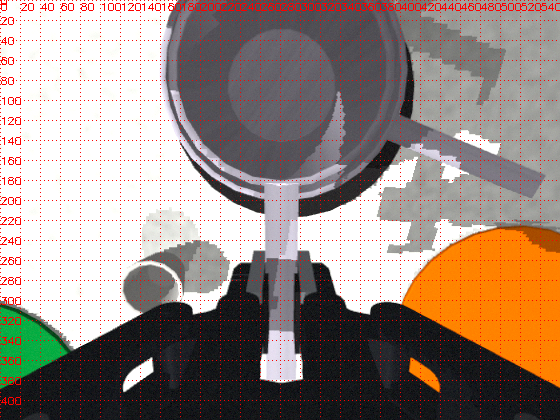

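View pics/s13.png

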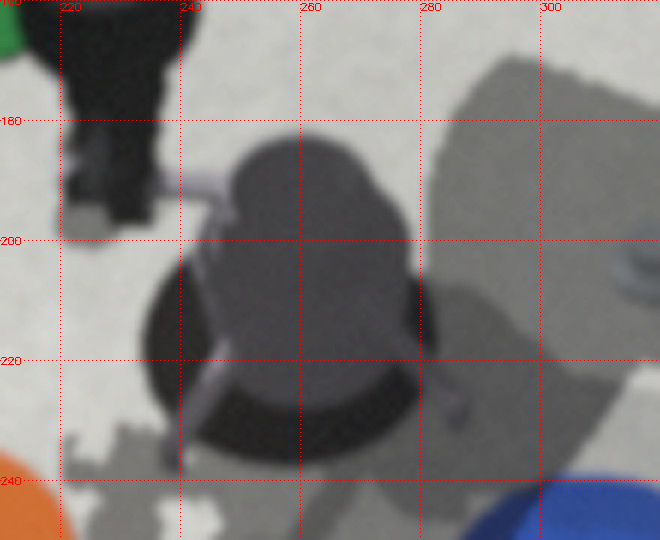

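View pics/t13.png

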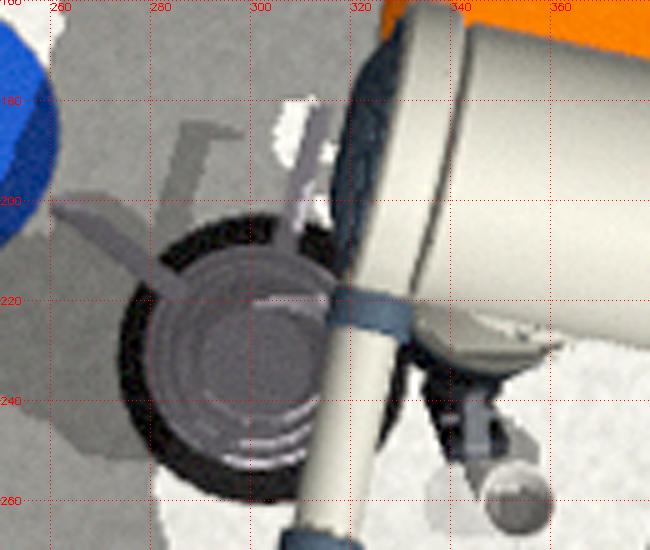

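>>> step_arm --series "0 0.15 0 0 0 0 0;0 0.3 0 0 0 0 0;0 0.4 0 0 0 0 0;0 0.46 0 0 0 0 0;0 0.5 0 0 0 0 0;0 0.53 0 0 0 0 0;0 0.55 0 0 0 0 0;0 0.55 0 0 0 0 0;0 0.55 0 0 0 0 0"

```text
clock: 17.6
tcp_pos: [0.4883, -0.0869, 0.0635]
eef_rot: [-1.57, -0.068, 0.068]
contact_force: [-0.4, -1.4, -1.2]
finger_gap: 0.101
```

>>> step_arm --series "0 0.02 0 0 0 0 0;0 0.03 0 0 0 0 0;0 0.03 0 0 0 0 0;0 0.03 0 0 0 0 0"

```text
clock: 18.0
tcp_pos: [0.4883, -0.087, 0.0622]
eef_rot: [-1.57, -0.068, 0.068]
contact_force: [0.0, -0.1, 0.5]
finger_gap: 0.102
```

Contact is just starting at 62.2 mm, where 61.9 mm was expected.

>>> step_arm --series "0 0.01 0 0 0 0 0;0 0.02 0 0 0 0 0;0 0.02 0 0 0 0 0;0 0.02 0 0 0 0 0"

```text
clock: 18.4
tcp_pos: [0.4885, -0.0872, 0.0618]
eef_rot: [-1.57, -0.069, 0.067]
contact_force: [-1.0, -2.0, 3.2]
finger_gap: 0.1
```

```bash
python3 - <<'E'
from h import *
o=r.get_obs();print(o["contact_force"],o["torque"],o["tcp_pos"])
W=r.capture("wrist");crop((W["frame"]/1.3).astype(np.uint8),0,0,560,420,1,"w14.png")
E
```

```text
[-1.02205691 -1.97961118  3.16127619] [-0.25813499  0.02266044 -0.04023206] [ 0.48849919 -0.08717655  0.06180515]
```

View pics/w14.png

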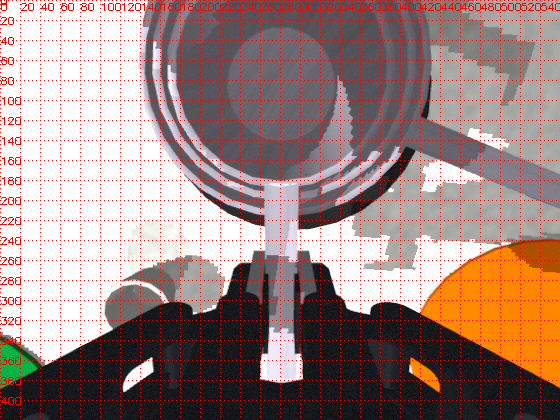

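The dipper is on the floor at 61.8 mm with a few newtons on it. I'll open slowly.

>>> step_arm --series "0 -0.01 0 0 0 0 9;0 -0.01 0 0 0 0 13;0 -0.01 0 0 0 0 18;0 -0.01 0 0 0 0 25;0 -0.01 0 0 0 0 32;0 -0.01 0 0 0 0 40;0 -0.01 0 0 0 0 40;0 -0.01 0 0 0 0 40"

```text
clock: 19.25
tcp_pos: [0.4882, -0.0869, 0.0617]
eef_rot: [-1.57, -0.068, 0.068]
contact_force: [-0.2, -0.3, 0.2]
finger_gap: 0.47
```

>>> step_arm --series "0 -0.4 0 0 0 0 40;0 -1.2 0 0 0 0 40;0 -2.2 0 0 0 0 40;0 -3.2 0 0 0 0 40;0 -3.7 0 0 0 0 40;0 -3.7 0 0 0 0 40;0 -3.7 0 0 0 0 40;0 -3.7 0 0 0 0 40"

```text
clock: 20.05
tcp_pos: [0.4877, -0.0868, 0.2082]
eef_rot: [-1.569, -0.066, 0.07]
contact_force: [0.1, 0.4, 0.2]
finger_gap: 0.463
```

```bash
python3 - <<'E'
from h import *
plan([.4883,-.087,.21],5);print(r.get_obs()["contact_force"])
S=r.capture("scene");T=r.capture("top");W=r.capture("wrist");save([S,T,W],"v5.pkl")
crop(S["frame"],215,160,80,90,6,"s15.png");crop((W["frame"]/1.4).astype(np.uint8),190,0,200,265,3,"w15.png")
E
```

```text
clock 20.05 tcp [487.7 -86.8 208.2] yawx 5.0 j [-0.24 -0.19  1.55  0.    1.79 -0.33] gap 0.463
shift [ 0.015 -0.045 -0.007] turn [-0.01 -0.01 -0.03]
[0.12253164 0.44270756 0.21964485]
```

View pics/w15.png

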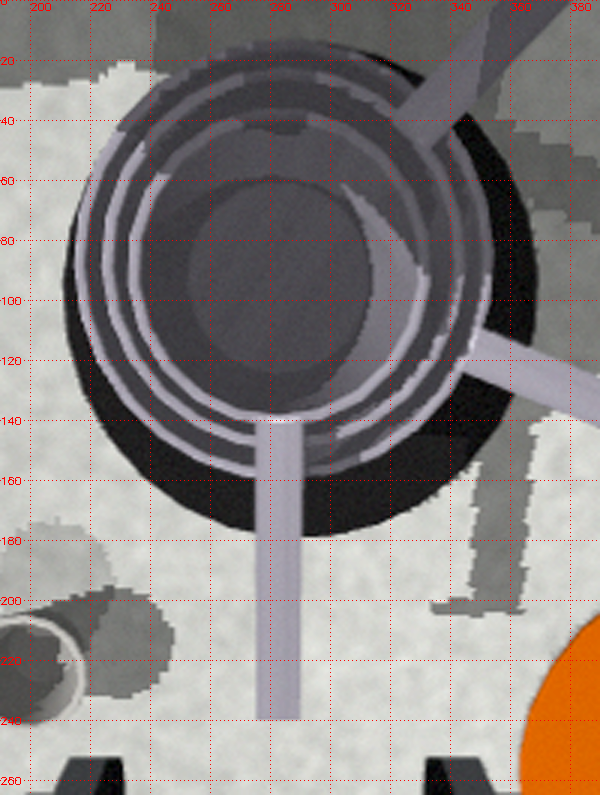

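View pics/s15.png

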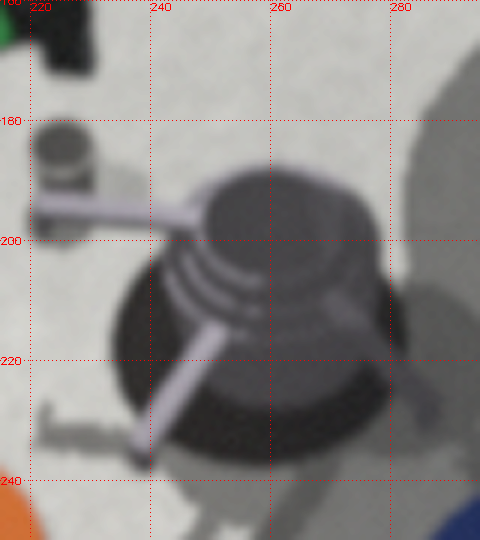

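```bash
python3 - <<'E'
from m2 import *
S,T,W=load("v5.pkl")
fit(W,(232,333.5,35.5,141.2),(283,239.5),.086,.034,(.482,-.012))
fit(W,(223,344,22.5,149.5),(283,239.5),.077,.042,(.482,-.012))
fit(W,(214.8,354,13,159.5),(283,239.5),.068,.05,(.482,-.012))
b=atz(W,[(345,117),(390,134)],.068);d=b[1]-b[0];print("large bar",np.degrees(np.arctan2(d[1],d[0])))
b=atz(W,[(331,42),(368,1)],.077);d=b[1]-b[0];print("middle bar",np.degrees(np.arctan2(d[1],d[0])))
E
```

```text
fixed z 0.086 centre,R [481.1 -13.4  33.6] res [ 0.3 -0.3 -0.2  0.3] tip [ 490.5 -118.8   86. ] len 105.9 ang -84.88
fixed z 0.077 centre,R [481.5 -12.2  41.5] res [ 0.1 -0.1 -0.1  0.1] tip [ 490.9 -122.2   77. ] len 110.4 ang -85.14
fixed z 0.068 centre,R [482.2 -12.7  49.5] res [ 0. -0. -0.  0.] tip [ 491.2 -125.5   68. ] len 113.2 ang -85.46
large bar -15.110553268457384
middle bar 51.423981206359535
```

>>> step_arm --series "0 -0.5 1.2 0 0 0 40;0 -0.5 2.2 0 0 0 40;0 -0.5 3.2 0 0 0 40;0 -0.5 4 0 0 0 40;0 -0.5 4 0 0 0 40;0 -0.5 4 0 0 0 40"

```text
clock: 20.8
tcp_pos: [0.4741, 0.0728, 0.229]
eef_rot: [-1.57, -0.068, 0.07]
contact_force: [-0.4, -0.4, 0.1]
finger_gap: 0.469
```

>>> step_arm --series "0 0 1.2 0 0 0 40;0 0 2.2 0 0 0 40;0 0 3.2 0 0 0 40;0 0 4 0 0 0 40;0 0 4 0 0 0 40;0 0 4 0 0 0 40"

```text
clock: 21.4
tcp_pos: [0.4609, 0.231, 0.2291]
eef_rot: [-1.571, -0.067, 0.068]
contact_force: [0.0, 0.1, 0.4]
finger_gap: 0.468
```

```bash
python3 - <<'E'
from h import *
T=r.capture("top");S=r.capture("scene");save([S,T],"v6.pkl")
crop(T["frame"],250,160,130,120,5,"t16.png");cv2.imwrite("pics/t16f.png",T["frame"][:,:,::-1]);crop(S["frame"],210,160,90,90,6,"s16.png")
E
```

```text
(no output)
```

View pics/t16.png

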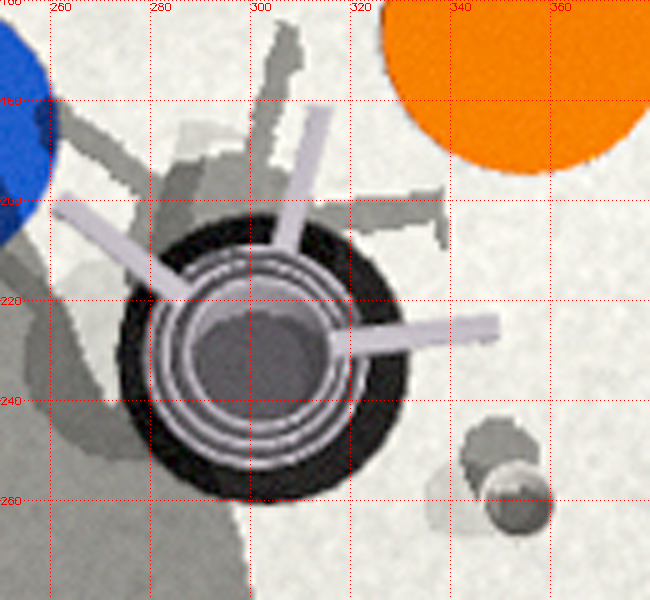

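View pics/t16f.png

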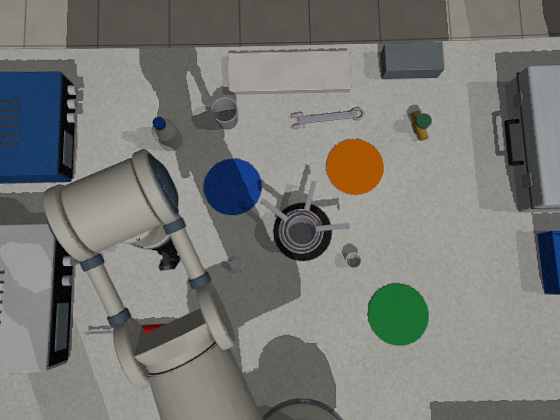

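View pics/s16.png

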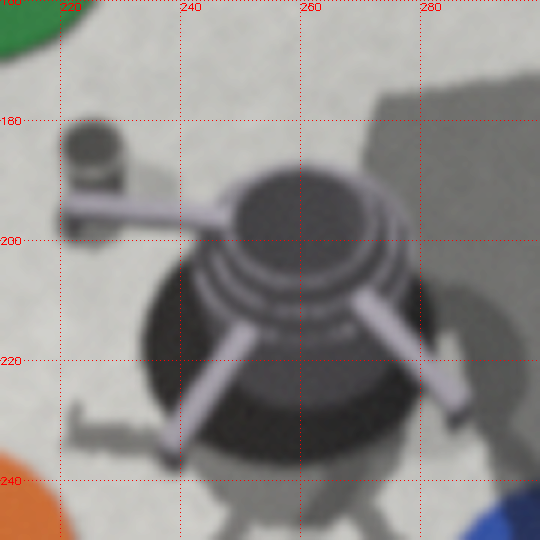

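```bash
python3 - <<'E'
from h import *
S,T=load("v6.pkl")
print(tri([T,S],[(349,225.3),(220.5,193.6)]),tri([T,S],[(261,200.3),(286.8,226.5)]))
print(r.job_done())
E
```

```text
(array([ 0.49054287, -0.11763763,  0.08403176]), [np.float64(0.0005699900141897825), np.float64(0.0005699900141897618)]) (array([0.55280443, 0.07549685, 0.07681377]), [np.float64(0.0003807096864700055), np.float64(0.0003807096864700094)])
the job is handed in; nothing more can be done
None
```

The middle-sized dipper now stands in the largest on the black mat, and the smallest stands in the middle-sized one. I set both down under light contact, released them slowly and handed the job in at about 21.5 s.

- **Fit:** the last wrist view put the three cup axes within about 1.5 mm of each other. Both dippers met the floor below at the grip height expected for fully home, within 0.3 mm.
- **Handle height:** the handle tips measured 77 mm for the middle-sized (77 expected) and 84 mm for the smallest (86 expected). The 2 mm shortfall is within camera accuracy.
- **Handles:** they point at about −16° (largest), 50° (middle-sized) and −85° (smallest). The closest pair is about 66° apart.
- **Bystanders:** in the final overhead view the others look unmoved. The arm hid the screwdriver's handle there, so I checked it least, but the arm never went low near it.

**Checks that disagreed:**
- One triangulation of the small handle's tip gave 53 mm, because I had picked a poor pixel in the top view. The wrist and scene views then gave about 78 mm, which fits the 76 mm in the text.
- The wrist torque reading at both set-downs did not match simple floor contact. The forces stayed low, at most 5 N, and neither dipper moved visibly on release.

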